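Click the loose lubricator cap shut

ROBOT

A 6-joint arm with a two-finger parallel gripper is mounted at the origin on the work surface. World frame = base frame: x ahead of the robot, y to its left, z up, the work surface at z = 0. Lengths are in mm, angles in rad, forces in N, time in s.
With the tool pointing down it reaches from about 400 to 925 mm from the base axis. Payload 12.5 kg.
Tool frame: the origin (TCP) lies midway between the tips of the shut fingers; the grasp point (between the pads) lies 19 mm behind it; z points along the fingers, y is the line along which they close (so a half turn about z gives the same grasp; the last joint's range is limited). The gripper opens to 95 mm and grips with 3 to 60 N. Pads are 20 mm wide; open, the fingers measure 119 mm over their backs; the gripper's body (75 mm by 180 mm) begins 59 mm behind the grasp point.
Start: joints at [-1.255, 0.491, 1.559, -0, 1.092, -0.106], TCP at [255.901, -570.229, 214.661] pointing down, gripper open.
Joint ranges: [-3.1, 3.1], [-0.84, 2.19], [0.05, 2.79], [-1.13, 4.28], [0.06, 2.93], [-2.69, 2.69]. Speed limits (rad/s): [2.22, 2.22, 2.79, 3.14, 3.14, 3.14].

INTERFACE

Orientations are given as [roll, pitch, yaw] about the fixed x, y, z axes, in that order (R = Rz(yaw) Ry(pitch) Rx(roll)).
In Python, from cell import readout, eyes, env gives the robot as it stands.
- The arm moves only by the tool move_arm, never from a script. Its argument "plan" is a list of rows, each a list of 3 entries, a list of its own where there are three numbers: the turn, a rotation vector about the tool's x, y, z in degrees, then the shift along the tool's x, y, z in m, then the gripper command: -1 is shut, 1 is fully open, values between are in proportion. In form: [[[ax, ay, az], [x, y, z], jaw], ...]. A call has 1 to 5 rows; each row is the pose to reach, as a shift and turn from the pose commanded when the call began, along the tool's axes at that moment; what a row does not reach only later rows make up. A row lasts 1/8 s, in which the tool goes at most 62.5 mm and 10.7 degrees, less where a joint would pass 70% of its speed; a pose out of reach is approached as far as the arm can. A call with a gripper value outside its range is refused whole. The fingers move at their own pace and stop on an object; the grip force is fixed at half the most. Time passes only in rows, so rows that repeat a pose let the fingers close. It gives the time, the measured TCP pose, the force, the opening and the grip force at its end, in the units of the state.
- readout.state(): the state, without advancing time (a new reading comes with each control period).
- eyes.read_camera(name): name is "scene" or "side" or "wrist"; returns a dict with "img" (384x512x3 uint8, red, green, blue), "K" (3x3 intrinsics, pixels), "extrinsics" (4x4, takes a point from camera to world coordinates). Camera axes: x right, y up, looking along -z (the intrinsics and any distortion apply to the point x, -y, -z); pixel columns grow to the right and rows downward; lengths in mm; the calibration is good to about 2 mm. A picture is of the moment at which its call begins. There is no depth.
- env.job_done(): hands the job in; it is judged then, once.
Trained networks look in a picture, given as the dict that the camera call returned (one of the last four; its "shot" number tells which), for a name from the list of things; names that differ only in an ending like _2 or _b are one class to them, and where a whole thing is asked for, a point or a joint stands for the part that bears it (a point fixed in the world has none). Each returns a list of dicts, best first, with "score" (0 to 1); they miss things now and then, are a little off and sometimes report something else, mostly with a low value. They report only what shows in the picture. A call takes as long as a camera call.
- eyes.cut_out(picture, name): "mask" (384x512 bool, what is visible of it) and "uv" ([column, row] in pixels, amid what is visible of it).
The state is a dict: "t": time; "joints": joint angles; "qvel": joint speeds; "tau": joint torques, N m; "eef_pos": TCP position; "tcp_rot": TCP orientation; "ft_force": force on the tool from outside, world axes, zero at the start; "moment": the same for the moment, N m; "opening": opening from 0.0 (shut) to 1.0 (fully open); "grip_force": force on a finger pad.
Only numpy, scipy, OpenCV 4.12 (cv2) and the standard library are available. Lean on these libraries where they do the work, as an engineer would, in place of code of your own. Each camera call takes 0.05 s, during which the arm holds its last target. There are 200 camera calls.

TASK

One of the three lubricator oil tanks on the bench, the one with the orange filler cap, has its cap left loose. Turn the orange cap clockwise by its wing until it is fully home and its ratchet slips, carry on until the wing has slipped by about 20 degrees, then let go of it. Leave the blue and the black caps as they are.

Things in the scene. Friction and masses are not known exactly. Their poses are not given: they have to be found in the camera images.
- orange_cap (a point): Centre of the orange cap's wing, on its vertical turning axis, 10 mm below the wing's top: the height to grip. The wing is an upright bar 46 mm long (this point's x axis), 14 mm thick (its y axis), z up. Its foot, a disc 46 mm across, lies 23 mm below this point; the cap's ring, 64 mm across, 28 mm below; the tank's top plate 54 mm below.
- orange_tank: White oil tank with grey top plate, 158 x 118 x 158 mm (x, y, z), bolted down; origin under its centre, front -x. The cap's axis is 20 mm in front of its centre. Behind the cap a dark pump head, from 47 mm off the axis, rises 18 mm above the plate. The three tanks stand in a row in any order, alike but for cap colour (orange, blue, black).
- orange_ring (a joint): Turn of the orange cap's ring on the tank neck, rad, growing clockwise from above. Fully home at 0.9 (hard stop); starts 0.5 to 0.85 rad (29 to 49 degrees) short of it. It turns with the wing (0.06 N m) until home and does not rise or sink. Once home, the white tab on its rim points to the red mark at the front of the top plate.
- orange_wing (a joint): Slip of the orange wing against its ring, rad, 0 at the start, growing clockwise. A torque-limiting ratchet: it slips at a steady 0.25 N m, only once the ring is at its stop, and stays where it is left. Turning the wing back anticlockwise opens the ring again.
- blue_wing (a joint): Turn of the blue cap's wing, rad, 0 at the start. This cap is already home; leave it alone.
- black_wing (a joint): Turn of the black cap's wing, rad, 0 at the start. This cap is already home; leave it alone.

How it is judged:
By the outcome, as a careful person would: the job done as asked, in the order asked, and still so for the second after the job is handed in, with the robot touching nothing.
It also fails if it takes over 32 s, if anything falls off the work surface, if the arm or the gripper's body presses on something with over 40 N, if the wrist force passes 120 N, or if a joint passes its speed limit or range.

## Working session

There is one attempt and no reset: what is moved stays moved. The work goes in short steps, Python scripts to look and compute and a tool call to move; the robot and the scene stay as the last step left them, time stands still between calls to the robot, and variables do not carry over. Pictures are saved under pics/ and viewed, at most 10 in all, crops included, and the job is handed in when it is done.

Besides the shell and the picture viewer there is one more tool, called after "Request:" by a JSON object that holds its "api" and its "payload". move_arm: Moves the arm, as the interface text tells. Its arguments: {"type":"object","properties":{"plan":{"type":"array","items":{"type":"array"}}},"required":["plan"]}

```bash
mkdir -p pics; cat > h.py <<'E'
import numpy as np, cv2
from cell import readout, eyes, env
def ray(p,uv):
    K=p["K"];E=p["extrinsics"];d=np.linalg.inv(K)@np.array([uv[0],uv[1],1.]);d=np.array([d[0],-d[1],-d[2]])
    return E[:3,3],E[:3,:3]@d
def atz(p,uv,z):
    o,d=ray(p,uv);return o+d*(z-o[2])/d[2]
def proj(p,X):
    E=p["extrinsics"];c=E[:3,:3].T@(np.asarray(X)-E[:3,3]);q=p["K"]@np.array([c[0],-c[1],-c[2]]);return q[:2]/q[2]
def save(p,n): cv2.imwrite("pics/"+n,p["img"][:,:,::-1])
E
python3 - <<'E'
from h import *
s=readout.state();print({k:np.round(v,3) for k,v in s.items()})
ims=[]
for n in ["scene","side"]:
    p=eyes.read_camera(n);ims.append(p["img"])
    print(n,np.round(p["extrinsics"],2).tolist(),p["K"].tolist(),[k for k in p])
    for nm in ["orange_cap","orange_tank"]:
        for r in eyes.cut_out(p,nm)[:3]:
            print(nm,round(r["score"],2),r["uv"],r["mask"].sum(),atz(p,r["uv"],212 if nm=="orange_cap" else 100).round())
    save(p,n+"1.png")
E
```

```text
{'t': np.float64(0.0), 'joints': array([-1.255,  0.492,  1.559,  0.   ,  1.092, -0.106]), 'qvel': array([ 0.001,  0.001, -0.001, -0.002,  0.001, -0.   ]), 'tau': array([-0.0000e+00, -6.1265e+01, -2.5818e+01,  6.9000e-02,  4.8000e-02,
       -0.0000e+00]), 'eef_pos': array([ 255.814, -569.959,  214.043]), 'tcp_rot': array([-3.14 , -0.   ,  0.422]), 'ft_force': array([-0.148,  0.134, -0.742]), 'moment': array([ 0.009, -0.027,  0.   ]), 'grip_force': np.float64(0.0), 'opening': np.float64(0.998)}
scene [[0.27, -0.63, 0.73, 1322.32], [0.96, 0.18, -0.2, -221.84], [-0.0, 0.75, 0.66, 864.95], [0.0, 0.0, 0.0, 1.0]] [[447.2305577590081, 0.0, 259.2893293123114], [0.0, 447.2305577590081, 194.43294131064255], [0.0, 0.0, 1.0]] ['img', 'K', 'extrinsics', 'shot']
orange_cap 0.57 [385.6, 171.6] 341 [600. 287. 212.]
orange_tank 0.91 [384.9, 211.2] 5269 [620. 297. 100.]
side [[0.99, 0.09, -0.09, 469.39], [-0.12, 0.77, -0.63, -559.51], [0.01, 0.63, 0.77, 833.48], [0.0, 0.0, 0.0, 1.0]] [[447.9508608893635, 0.0, 255.28736161893184], [0.0, 447.9508608893635, 189.30026395336185], [0.0, 0.0, 1.0]] ['img', 'K', 'extrinsics', 'shot']
orange_cap 0.51 [256.3, 80.0] 331 [583. 261. 212.]
orange_tank 0.94 [264.9, 111.7] 5332 [608. 281. 100.]
```

```bash
python3 - <<'E'
import cv2,numpy as np
a=cv2.imread("pics/scene1.png");b=cv2.imread("pics/side1.png")
c=cv2.resize(a[120:270,310:460],(400,400),interpolation=3);d=cv2.resize(b[30:180,190:340],(400,400),interpolation=3)
top=np.hstack([c,d]);bot=cv2.resize(a,(266,200));bot2=cv2.resize(b,(266,200))
bot=np.hstack([bot,bot2,np.zeros((200,268,3),np.uint8)])
cv2.imwrite("pics/m1.png",np.vstack([top,bot]))
E
```

```text
(no output)
```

View pics/m1.png

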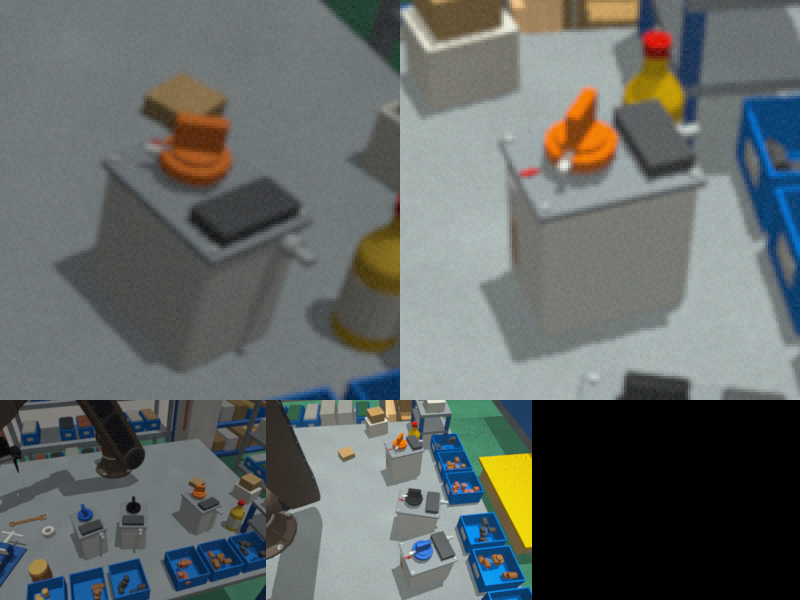

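The crops show the orange cap at scene (385,172) and side (256,80), at the far left of the row. In the side view the white tab, near (252,90), is short of the red mark at about (238,95). I'll fit the cap model to both views.

```bash
cat >> h.py <<'E'
from scipy.optimize import minimize
def omask(p,c,r=45):
    h=cv2.cvtColor(p["img"],cv2.COLOR_RGB2HSV);m=cv2.inRange(h,(4,150,70),(17,255,255))
    o=np.zeros_like(m);cv2.circle(o,tuple(int(v) for v in c),r,255,-1);m&=o
    n,l,st,ce=cv2.connectedComponentsWithStats(m)
    k=1+np.argmax(st[1:,4]);return (l==k)
def cap_pts(x,y,yaw,z=212,hr=20):
    R=np.array([[np.cos(yaw),-np.sin(yaw)],[np.sin(yaw),np.cos(yaw)]])
    B=[[*(R@[sx*23,sy*7]),h] for sx in(-1,1) for sy in(-1,1) for h in(10,-23)]
    t=np.linspace(0,2*np.pi,48,endpoint=False)
    D=[[a*np.cos(k),a*np.sin(k),h] for k in t for a,h in [(23,-23),(23,-28)]]
    G=[[32*np.cos(k),32*np.sin(k),h] for k in t for h in(-28,-28-hr)]
    return [np.array(q)+[x,y,z] for q in(B,D,G)]
def render(p,th,z=212,S=8,hr=20):
    m=np.zeros((384,512),np.uint8)
    for q in cap_pts(*th,z,hr):
        uv=np.array([proj(p,X) for X in q]);h=cv2.convexHull(uv.astype(np.float32))
        cv2.fillConvexPoly(m,np.round(h*2**S).astype(np.int32),255,cv2.LINE_AA,S)
    return m/255.
def fit(ps,ms,x0,z=212,hr=20):
    best=None
    f=lambda t:sum(np.abs(cv2.GaussianBlur(render(p,(t[0],t[1],t[2]/20),z,hr=hr)-m,(0,0),1)).sum() /m.sum() for p,m in zip(ps,ms))
    for y in np.arange(0,np.pi,np.pi/8):
        s=np.array([*x0,y*20]);r=minimize(f,s,method="Nelder-Mead",options=dict(initial_simplex=[s,s+[6,0,0],s+[0,6,0],s+[0,0,6]],maxiter=90))
        if best is None or r.fun<best.fun:best=r
    return best.x[0],best.x[1],best.x[2]/20,best.fun
E
python3 - <<'E'
from h import *
P=[eyes.read_camera(n) for n in("scene","side")]
M=[omask(p,c).astype(float) for p,c in zip(P,([385,172],[256,80]))]
print([m.sum() for m in M])
for hr in(8,14,20):print(hr,np.round(fit(P,M,(590,270),hr=hr),3))
for p,m in zip(P,M):print(np.round(fit([p],[m],(590,270),hr=14),3))
# red mark
for p in P:
    h=cv2.cvtColor(p["img"],cv2.COLOR_RGB2HSV);m=(cv2.inRange(h,(0,120,70),(3,255,255))|cv2.inRange(h,(172,120,70),(180,255,255)))
    o=np.zeros_like(m);u=proj(p,(585,265,170));cv2.circle(o,tuple(int(v) for v in u),26,255,-1);m&=o;v,uu=np.nonzero(m)
    print(len(v),uu.mean(),v.mean(),atz(p,(uu.mean(),v.mean()),158).round(1))
E
```

```text
[np.float64(533.0), np.float64(464.0)]
8 [5.87743e+02 2.90971e+02 1.27100e+00 4.76000e-01]
14 [587.197 293.83    1.196   0.697]
20 [587.273 293.993   1.221   0.924]
[5.79254e+02 2.95340e+02 1.74800e+00 2.45000e-01]
[5.92267e+02 2.98808e+02 1.41300e+00 3.64000e-01]
0 nan nan [nan nan nan]
10 238.0 94.3 [542.5 282.5 158. ]<stdin>:11: RuntimeWarning: Mean of empty slice.
  ret = ret.dtype.type(ret / rcount)
```

The two views disagree on the cap position, so I'll move above it and refine with the wrist camera.

Request:
{"api": "move_arm", "payload": {"plan": [[[0,0,0],[0,0,-0.06],1],[[0,0,0],[0.01,-0.01,-0.12],1],[[0,0,0],[0.05,-0.05,-0.136],1],[[0,0,0],[0.09,-0.09,-0.136],1],[[0,0,0],[0.13,-0.13,-0.136],1]]}}

```text
t: 1.02
eef_pos: [321.6, -396.7, 350.9]
tcp_rot: [3.141, -0.0, 0.421]
ft_force: [0.7, 0.6, 0.1]
opening: 1.004
grip_force: 0.0
```

Request:
{"api": "move_arm", "payload": {"plan": [[[0,0,0],[0.043,-0.043,0],1],[[0,0,0],[0.086,-0.086,0],1],[[0,0,0],[0.129,-0.129,0],1],[[0,0,0],[0.172,-0.172,0],1],[[0,0,0],[0.215,-0.215,0],1]]}}

```text
t: 1.65
eef_pos: [429.7, -112.3, 350.9]
tcp_rot: [3.141, -0.001, 0.422]
ft_force: [0.1, -0.9, 0.4]
opening: 1.0
grip_force: 0.0
```

Request:
{"api": "move_arm", "payload": {"plan": [[[0,0,-10],[0.043,-0.043,0],1],[[0,0,-20],[0.086,-0.086,0],1],[[0,0,-30],[0.129,-0.129,0],1],[[0,0,-40],[0.172,-0.172,0],1],[[0,0,-50],[0.215,-0.215,0],1]]}}

```text
t: 2.28
eef_pos: [537.9, 172.1, 350.8]
tcp_rot: [3.141, -0.0, 1.3]
ft_force: [1.3, -1.1, 0.7]
opening: 0.996
grip_force: 0.0
```

```bash
python3 - <<'E'
from h import *
s=readout.state();print(s["t"],s["eef_pos"].round(1),s["tcp_rot"].round(3))
p=eyes.read_camera("wrist");E=p["extrinsics"];print(E.round(3).tolist(),proj(p,(587,291,212)))
print([(r["score"],r["uv"],r["mask"].sum(),atz(p,r["uv"],212)) for r in eyes.cut_out(p,"orange_cap")])
save(p,"w1.png")
E
```

```text
2.275 [537.9 172.1 350.8] [ 3.141 -0.     1.3  ]
[[0.964, 0.259, 0.062, 554.874], [-0.267, 0.937, 0.226, 234.227], [0.0, -0.235, 0.972, 520.694], [0.0, 0.0, 0.0, 1.0]] [272.35958765  33.55550159]
[(0.69, [274.3, 37.2], np.int64(2282), array([587.86642953, 287.77304079, 212.        ]))]
```

View pics/w1.png

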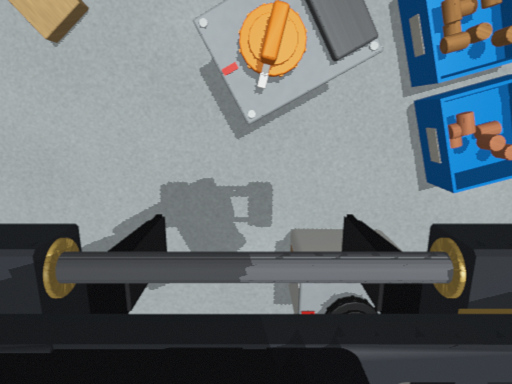

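The wrist view shows the orange ring centred near (273,40). The wing runs from (268,58) to (280,8), the tab is at (264,77) and the red mark at (230,69).

```bash
python3 - <<'E'
from h import *
p=eyes.read_camera("wrist");m=omask(p,(273,40),60);print(m.sum())
for hr in(4,8,14,20):
    f=fit([p],[m.astype(float)],(588,289),hr=hr);print(hr,np.round(f,3))
h=cv2.cvtColor(p["img"],cv2.COLOR_RGB2HSV)
c=cv2.convexHull(np.argwhere(m)[:,::-1].astype(np.float32))
mk=atz(p,(230,69),158);tb=atz(p,(264,77),176)
print("mark",mk,"tab",tb)
C=np.array(f[:2]);a=lambda q:np.degrees(np.arctan2(*(q[:2]-C)[::-1]));print(a(mk),a(tb))
# wing axis from ridge ends guesses
for uv in((268,58),(280,6)):print(atz(p,uv,222))
# overlay
im=p["img"].copy()
cs,_=cv2.findContours((render(p,fit([p],[m.astype(float)],(588,289),hr=8)[:3],hr=8)>.5).astype(np.uint8),0,1);cv2.drawContours(im,cs,-1,(0,0,255),1)
for sx,sy in((1,1),(1,-1),(-1,-1),(-1,1)):
    q=cap_pts(*f[:3])[0]
q=cap_pts(*f[:3])[0][::2];uv=np.array([proj(p,X) for X in q])[[0,1,3,2]]
big=cv2.resize(im[0:110,200:350],(750,550),interpolation=3)
cv2.polylines(big,[((uv-[200,0]+.5)*5).astype(int)],True,(0,255,0),1)
cv2.imwrite("pics/o1.png",big[:,:,::-1])
E
```

```text
1931
4 [588.843 291.578   2.478   1.15 ]
8 [588.843 291.578   2.614   1.158]
14 [ 5.89043e+02  2.91751e+02 -4.87000e-01  1.17100e+00]
20 [ 5.89124e+02  2.91533e+02 -5.54000e-01  1.18400e+00]
mark [542.15461575 282.34476229 158.        ] tab [572.77915219 264.18425266 176.        ]
-168.93132682375565 -120.86411774149623
[577.55352835 274.17480656 222.        ]
[596.951748   309.76803222 222.        ]
```

View pics/o1.png

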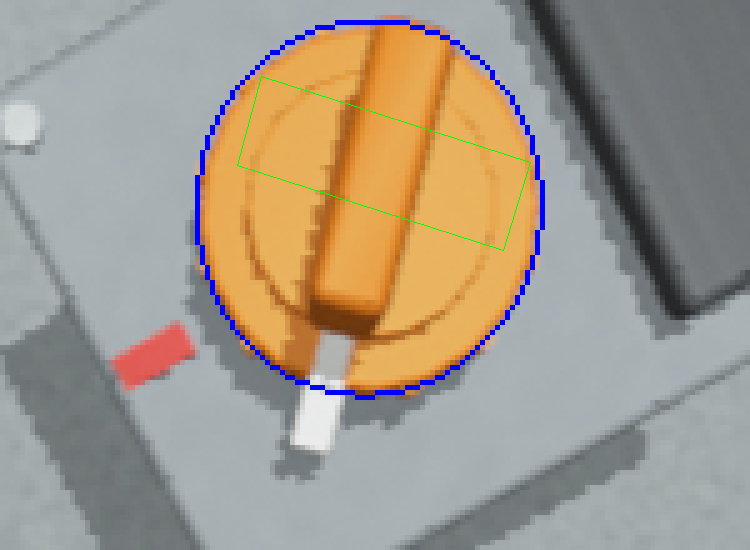

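The overlay fit is off in angle, but the zoom gives clear wing corners. In crop pixels the top face is (378,22), (453,32), (385,300), (312,295), so I'll use those.

```bash
python3 - <<'E'
from h import *
p=eyes.read_camera("wrist")
g=lambda u,v:np.array([u/5+200-.4,v/5-.4])
W=[atz(p,g(*c),222)[:2] for c in((378,22),(453,32),(385,300),(312,295))]
f=(W[0]+W[1])/2;n=(W[2]+W[3])/2;print("centre",(f+n)/2,"len",np.linalg.norm(f-n),"w",np.linalg.norm(W[0]-W[1]),np.linalg.norm(W[2]-W[3]),"yaw",np.arctan2(*(f-n)[::-1]))
# ring: outline at z 184
for a in((198,200),(545,200)):print(atz(p,g(*a),184).round(1))
for a in((365,398),):print(atz(p,g(*a),182).round(1))
for r in ((248,200),(498,200),(372,340)):print("foot",atz(p,g(*r),189).round(1))
C=(f+n)/2
mk=atz(p,g(153,355),158);t1=atz(p,g(335,345),184);t2=atz(p,g(312,450),184)
a=lambda q:np.degrees(np.arctan2(*(q[:2]-C)[::-1]));print("mark",a(mk),"tab",a(t1),a(t2))
s=readout.state();yaw=1.095
t=s["tcp_rot"][2];d=C-s["eef_pos"][:2];print(t,d,d@[np.cos(t),np.sin(t)],d@[np.sin(t),-np.cos(t)])
E
```

```text
centre [588.66487479 288.94608234] len 42.32750127213754 w 12.227738477139447 12.242435642099073 yaw 1.0509730347769295
[558.5 299.2 184. ]
[620.7 281.8 184. ]
[579.6 257.1 182. ]
foot [567.3 295.8 189. ]
foot [611.5 283.5 189. ]
foot [583.  266.2 189. ]
mark -167.40214821137639 tab -119.92269652689578 -119.13608564872703
1.2955938427488092 [ 51.28632976 118.2257032 ] 127.71353285201322 17.22956888609359
```

Request:
{"api": "move_arm", "payload": {"plan": [[[0,0,5],[0.043,0.006,0.01],1],[[0,0,10],[0.086,0.012,0.02],1],[[0,0,14.1],[0.1268,0.0178,0.06],1],[[0,0,14.1],[0.1268,0.0178,0.09],1],[[0,0,14.1],[0.1268,0.0178,0.1],1]]}}

```text
t: 3.1
eef_pos: [588.9, 285.7, 249.1]
tcp_rot: [-3.14, 0.002, 1.046]
ft_force: [0.9, -0.1, 0.8]
opening: 1.004
grip_force: 0.0
```

```bash
python3 - <<'E'
from h import *
s=readout.state();print(s["t"],s["eef_pos"].round(1),s["tcp_rot"].round(3),s["joints"].round(2))
im=[]
for n in("wrist","side","scene"):
    p=eyes.read_camera(n);u=proj(p,(589,289.5,212));print(n,u)
    x,y=int(np.clip(u[0],60,452)),int(np.clip(u[1],60,324));im.append(cv2.resize(p["img"][y-60:y+60,x-60:x+60],(266,266)))
    if n=="wrist":im[0]=cv2.resize(p["img"],(266,266))
cv2.imwrite("pics/h1.png",cv2.resize(np.hstack(im),(798,266))[:,:,::-1])
E
```

```text
3.1 [588.9 285.7 249.1] [-3.140e+00  2.000e-03  1.046e+00] [ 0.35  0.51  1.44 -0.    1.2   0.88]
wrist [251.17821866 207.21790483]
side [257.53230342  72.09005994]
scene [384.29942273 168.75299496]
```

View pics/h1.png

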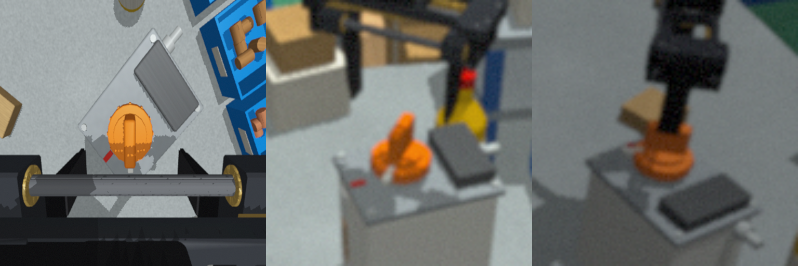

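The wing stands upright in the wrist view at about column 252 and lines up with the tool. One closer wrist zoom will check the centre.

```bash
python3 - <<'E'
from h import *
s=readout.state();print(s["t"],s["eef_pos"].round(1),s["tcp_rot"].round(3))
p=eyes.read_camera("wrist");im=cv2.resize(p["img"][130:250,180:330],(750,600),interpolation=3)
for sx in(-1,1):
  for sy in(-1,1):
    X=np.array([589,289.5,222])+[*(np.array([[np.cos(1.054),-np.sin(1.054)],[np.sin(1.054),np.cos(1.054)]])@[sx*23,sy*7]),0]
    u=(proj(p,X)+.5-[180,130])*5;cv2.circle(im,tuple(u.astype(int)),4,(0,0,255),-1);print(u)
cv2.imwrite("pics/h2.png",im[:,:,::-1])
E
```

```text
3.25 [589.6 286.1 251.7] [ 3.141e+00 -1.000e-03  1.047e+00]
[409.93478004 583.18264835]
[300.50639251 583.93812475]
[409.27428675 229.79370653]
[294.0515993  230.60746321]
```

View pics/h2.png

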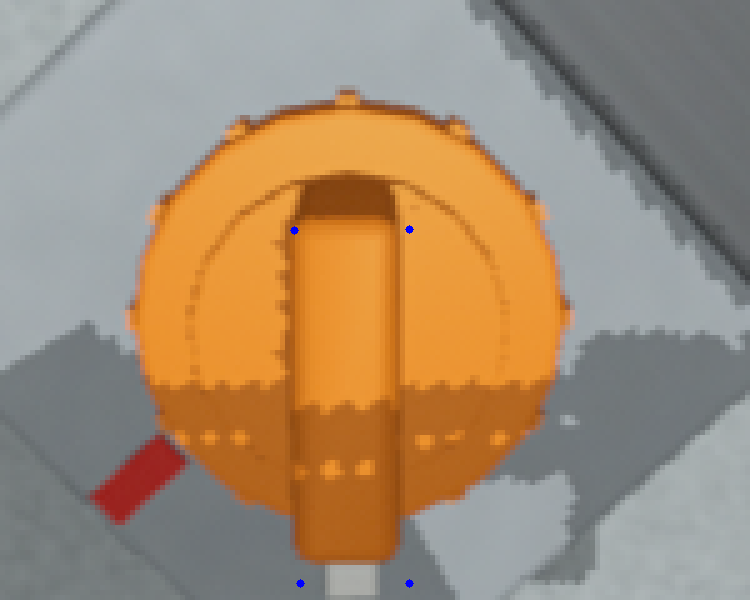

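The closer view puts the wing centre about 2.3 mm further along tool x than predicted (rows 215 to 565, centre column 346), and its yaw is aligned. I'll correct the position, descend and grip.

Request:
{"api": "move_arm", "payload": {"plan": [[[0,0,0],[0.0044,-0.0028,0.02],1],[[0,0,0],[0.0044,-0.0028,0.04],1],[[0,0,0],[0.0044,-0.0028,0.056],1],[[0,0,0],[0.0044,-0.0028,0.056],1],[[0,0,0],[0.0044,-0.0028,0.056],0]]}}

```text
t: 3.92
eef_pos: [589.5, 292.3, 195.6]
tcp_rot: [3.141, -0.001, 1.048]
ft_force: [-0.1, -0.2, 0.3]
opening: 0.943
grip_force: 0.0
```

Request:
{"api": "move_arm", "payload": {"plan": [[[0,0,0],[0,0,0],-1],[[0,0,0],[0,0,0],-1],[[0,0,0],[0,0,0],-1],[[0,0,0],[0,0,0],-1],[[0,0,0],[0,0,0],-1]]}}

```text
t: 4.55
eef_pos: [589.0, 292.3, 194.6]
tcp_rot: [3.142, 0.0, 1.048]
ft_force: [-0.8, -0.5, 0.3]
opening: 0.428
grip_force: 0.0
```

```bash
python3 -c "
from h import *
eyes.read_camera('side')
s=readout.state()
for k in s:print(k,np.round(s[k],3))"
```

```text
t 4.6
joints [ 0.36   0.556  1.496 -0.     1.089  0.883]
qvel [-0.002  0.001  0.002 -0.     0.001 -0.   ]
tau [ 2.0000e-03 -6.5581e+01 -2.5893e+01  7.1000e-02 -4.0000e-02  0.0000e+00]
eef_pos [589.038 292.275 194.58 ]
tcp_rot [3.142 0.    1.048]
ft_force [-0.289  0.335  0.194]
moment [-0.014 -0.097  0.007]
grip_force 0.0
opening 0.383
```

Request:
{"api": "move_arm", "payload": {"plan": [[[0,0,0],[0,0,0],-1],[[0,0,0],[0,0,0],-1],[[0,0,0],[0,0,0],-1],[[0,0,0],[0,0,0],-1],[[0,0,0],[0,0,0],-1]]}}

```text
t: 5.22
eef_pos: [589.2, 292.2, 194.6]
tcp_rot: [3.141, -0.0, 1.048]
ft_force: [2.1, -1.2, -1.1]
opening: 0.142
grip_force: 30.0
```

```bash
python3 -c "
from h import *
s=readout.state()
for k in s:print(k,np.round(s[k],3))"
```

```text
t 5.225
joints [ 0.36   0.557  1.496 -0.     1.089  0.883]
qvel [-0.    -0.001  0.001  0.001  0.001 -0.   ]
tau [ 1.2750e+00 -6.5893e+01 -2.5329e+01  5.2700e-01  3.5800e-01  2.6000e-02]
eef_pos [589.227 292.175 194.593]
tcp_rot [ 3.141 -0.     1.048]
ft_force [ 2.129 -1.176 -1.066]
moment [-0.253 -0.441  0.036]
grip_force 29.995
opening 0.142
```

Gripped at 13.5 mm, 30 N. Now I'll turn clockwise and watch the moment.

Request:
{"api": "move_arm", "payload": {"plan": [[[0,0,3],[0,0,0],-1],[[0,0,6],[0,0,0],-1],[[0,0,9],[0,0,0],-1],[[0,0,12],[0,0,0],-1],[[0,0,15],[0,0,0],-1]]}}

```text
t: 5.85
eef_pos: [589.2, 292.2, 194.6]
tcp_rot: [3.141, -0.0, 0.785]
ft_force: [2.1, -1.3, -0.6]
opening: 0.147
grip_force: 30.0
```

```bash
python3 -c "
from h import *
s=readout.state()
for k in ('t','eef_pos','tcp_rot','ft_force','moment','opening'):print(k,np.round(s[k],3))"
```

```text
t 5.85
eef_pos [589.202 292.215 194.636]
tcp_rot [ 3.141 -0.     0.785]
ft_force [ 2.054 -1.283 -0.587]
moment [-0.239 -0.359  0.078]
opening 0.147
```

Request:
{"api": "move_arm", "payload": {"plan": [[[0,0,4],[0,0,0],-1],[[0,0,8],[0,0,0],-1],[[0,0,12],[0,0,0],-1],[[0,0,16],[0,0,0],-1],[[0,0,20],[0,0,0],-1]]}}

```text
t: 6.48
eef_pos: [589.2, 292.2, 194.6]
tcp_rot: [3.141, -0.0, 0.435]
ft_force: [2.5, -1.2, -0.2]
opening: 0.146
grip_force: 30.0
```

```bash
python3 -c "
from h import *
s=readout.state()
for k in ('t','eef_pos','tcp_rot','ft_force','moment','opening'):print(k,np.round(s[k],3))"
```

```text
t 6.475
eef_pos [589.195 292.221 194.614]
tcp_rot [ 3.141 -0.     0.435]
ft_force [ 2.539 -1.196 -0.193]
moment [-0.179 -0.369  0.058]
opening 0.146
```

Request:
{"api": "move_arm", "payload": {"plan": [[[0,0,3],[0,0,0],-1],[[0,0,6],[0,0,0],-1],[[0,0,8],[0,0,0],-1]]}}

```text
t: 6.85
eef_pos: [589.2, 292.2, 194.6]
tcp_rot: [3.141, -0.0, 0.297]
ft_force: [2.0, -1.3, -0.9]
opening: 0.144
grip_force: 30.0
```

```bash
cat > m.py <<'E'
from h import *
s=readout.state();print(s['t'],np.degrees(s['tcp_rot'][2]).round(2),s['ft_force'].round(2),s['moment'].round(3))
E
python3 m.py
```

```text
6.85 16.99 [ 2.04 -1.32 -0.94] [-0.18  -0.42   0.075]
```

Request:
{"api": "move_arm", "payload": {"plan": [[[0,0,1],[0,0,0],-1],[[0,0,2],[0,0,0],-1]]}}

```text
t: 7.1
eef_pos: [589.2, 292.3, 194.6]
tcp_rot: [3.141, -0.0, 0.262]
ft_force: [2.0, -1.6, -0.3]
opening: 0.147
grip_force: 30.0
```

```bash
python3 m.py
```

```text
7.1 15.03 [ 2.04 -1.6  -0.3 ] [-0.234 -0.457  0.041]
```

Request:
{"api": "move_arm", "payload": {"plan": [[[0,0,1],[0,0,0],-1]]}}

```text
t: 7.22
eef_pos: [589.2, 292.3, 194.6]
tcp_rot: [3.141, -0.0, 0.245]
ft_force: [3.0, -0.6, -0.1]
opening: 0.145
grip_force: 30.0
```

```bash
python3 m.py
```

```text
7.225 14.02 [ 3.   -0.61 -0.11] [-0.222 -0.495  0.03 ]
```

Request:
{"api": "move_arm", "payload": {"plan": [[[0,0,1],[0,0,0],-1]]}}

```text
t: 7.35
eef_pos: [589.1, 292.3, 194.6]
tcp_rot: [3.141, -0.0, 0.227]
ft_force: [3.1, -0.9, -1.6]
opening: 0.145
grip_force: 30.0
```

```bash
python3 m.py
```

```text
7.35 13.01 [ 3.1  -0.95 -1.57] [-0.229 -0.577  0.055]
```

Request:
{"api": "move_arm", "payload": {"plan": [[[0,0,1],[0,0,0],-1]]}}

```text
t: 7.48
eef_pos: [589.1, 292.3, 194.6]
tcp_rot: [3.141, -0.0, 0.21]
ft_force: [4.1, -1.7, -1.3]
opening: 0.147
grip_force: 30.0
```

```bash
python3 m.py
```

```text
7.475 12.02 [ 4.06 -1.66 -1.33] [-0.227 -0.687  0.279]
```

Request:
{"api": "move_arm", "payload": {"plan": [[[0,0,1],[0,0,0],-1]]}}

```text
t: 7.6
eef_pos: [589.1, 292.3, 194.6]
tcp_rot: [3.141, -0.0, 0.192]
ft_force: [3.5, -2.0, -2.1]
opening: 0.146
grip_force: 30.0
```

```bash
python3 m.py
```

```text
7.6 11.01 [ 3.51 -1.96 -2.07] [-0.249 -0.611  0.275]
```

Request:
{"api": "move_arm", "payload": {"plan": [[[0,0,1],[0,0,0],-1]]}}

```text
t: 7.72
eef_pos: [589.1, 292.3, 194.6]
tcp_rot: [3.141, -0.0, 0.175]
ft_force: [2.8, -2.5, -1.5]
opening: 0.141
grip_force: 30.0
```

```bash
python3 m.py
```

```text
7.725 10.01 [ 2.81 -2.5  -1.51] [-0.28  -0.631  0.252]
```

Home was reached at tool yaw about 12.5° (the moment rose from 0.05 to 0.27), so I'll turn on to about -8°.

Request:
{"api": "move_arm", "payload": {"plan": [[[0,0,4],[0,0,0],-1],[[0,0,8],[0,0,0],-1],[[0,0,12],[0,0,0],-1],[[0,0,15],[0,0,0],-1],[[0,0,18],[0,0,0],-1]]}}

```text
t: 8.35
eef_pos: [589.1, 292.3, 194.6]
tcp_rot: [-3.142, -0.0, -0.141]
ft_force: [3.4, -1.8, -1.2]
opening: 0.146
grip_force: 30.0
```

```bash
python3 m.py
```

```text
8.35 -8.06 [ 3.36 -1.82 -1.21] [-0.209 -0.725  0.259]
```

Request:
{"api": "move_arm", "payload": {"plan": [[[0,0,0],[0,0,0],-1],[[0,0,0],[0,0,0],0],[[0,0,0],[0,0,0],0],[[0,0,0],[0,0,0],0],[[0,0,0],[0,0,0],0]]}}

```text
t: 8.98
eef_pos: [589.0, 292.3, 194.6]
tcp_rot: [3.142, 0.0, -0.138]
ft_force: [0.1, -0.7, 0.0]
opening: 0.484
grip_force: 0.0
```

Request:
{"api": "move_arm", "payload": {"plan": [[[0,0,0],[0,0,0],0.5],[[0,0,0],[0,0,-0.02],0.5],[[0,0,0],[0,0,-0.06],0.5],[[0,0,0],[-0.05,0,-0.1],0.5],[[0,0,0],[-0.1,0,-0.13],0.5]]}}

```text
t: 9.6
eef_pos: [489.1, 306.1, 325.8]
tcp_rot: [-3.141, -0.001, -0.139]
ft_force: [0.2, 1.4, 0.3]
opening: 0.75
grip_force: 0.0
```

```bash
python3 - <<'E'
from h import *
for _ in range(3):p=eyes.read_camera("wrist")
s=readout.state();print(s["t"],s["eef_pos"],s["tcp_rot"],s["opening"])
u=proj(p,(589.3,291.8,190));print(u)
x,y=int(np.clip(u[0],75,437)),int(np.clip(u[1],55,329))
cv2.imwrite("pics/f.png",cv2.resize(p["img"][y-55:y+55,x-75:x+75],(750,550),interpolation=3)[:,:,::-1])
import pickle;pickle.dump((p,x,y),open("p.pkl","wb"))
E
```

```text
9.75 [488.74715306 306.72862238 327.04978766] [-3.1393938  -0.0033565  -0.13667438] 0.7503025013954818
[254.83202679  65.66407958]
```

View pics/f.png

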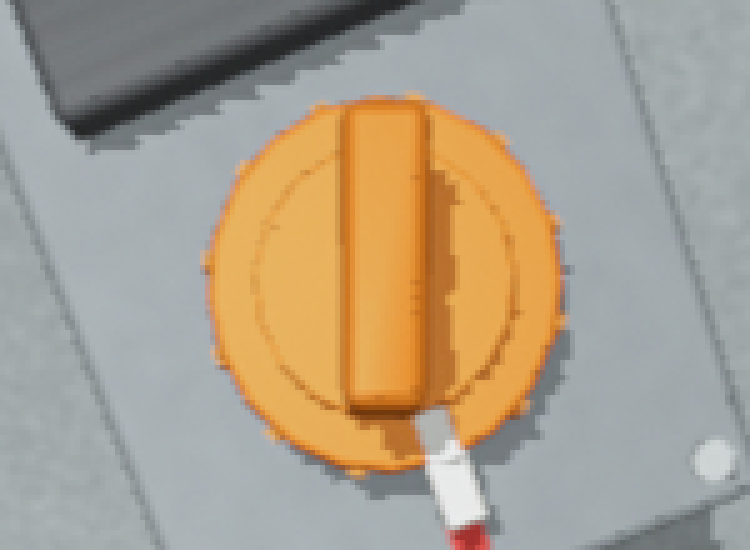

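The tab now points straight at the red mark, near (468,535) in the crop. The wing stands about 20° clockwise past the tab and the gripper is clear.

```bash
python3 -c "
from cell import env
print(env.job_done())"
```

```text
the job is handed in; nothing more can be done
None
```

The orange cap is fully home with its tab on the red mark, the wing has slipped about 20° past the stop and been let go, the blue and black caps were left alone, and the job was handed in at about 10 s.

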